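Hold the amber filter paddle in the lamp house slot

ROBOT

A 7-joint arm with a two-finger parallel gripper is mounted at the origin on the work surface. World frame = base frame: x ahead of the robot, y to its left, z up, the work surface at z = 0. Lengths are in m, angles in rad, forces in N, time in s.
With the tool pointing down it reaches from about 0.425 to 0.875 m from the base axis. Payload 4.7 kg.
Tool frame: the origin (TCP) lies midway between the tips of the shut fingers; the grasp point (between the pads) lies 19 mm behind it; z points along the fingers, y is the line along which they close (so a half turn about z gives the same grasp; the last joint's range is limited). The gripper opens to 87 mm and grips with 3 to 60 N. Pads are 19 mm wide; open, the fingers measure 117 mm over their backs; the gripper's body (75 mm by 190 mm) begins 51 mm behind the grasp point.
Start: joints at [-1.112, 0.321, -0.07, 1.45, 0.023, 1.371, -0.057], TCP at [0.28, 0.587, 0.223] pointing down, gripper open.
Joint ranges: [-2.86, 2.86], [-0.3, 2.09], [-1.38, 1.24], [0.06, 2.45], [-1.56, 4.7], [0.09, 2.05], [-2.69, 2.69]. Speed limits (rad/s): [2.57, 2.57, 3.14, 3.14, 3.14, 3.14, 3.14].

INTERFACE

Orientations are given as a rotation vector (axis times angle).
In Python, from bench import monitor, cams, workorder gives the robot as it stands.
- The arm moves only by the tool move_arm, never from a script. Its arguments are lists of equal length, an entry for each row: "slide": the shift along the tool's x, y, z in cm, a list of three; "roll": the turn about the tool's z in rad. In form: {"slide": [[dx, dy, dz], ...], "roll": [roll, ...]}. A call has 1 to 20 rows; each row is the pose to reach, as a shift and turn from the pose commanded when the call began, along the tool's axes at that moment; what a row does not reach only later rows make up. A row lasts 1/10 s, in which the tool goes at most 50 mm and 8.59 degrees, less where a joint would pass 70% of its speed; a pose out of reach is approached as far as the arm can. A call with a gripper value outside its range is refused whole. "gripper" is the finger opening in cm, from 0 to 8.7, set as the call begins (left out, the last holds). The fingers move at their own pace and stop on an object; "squeeze" is the grip in N (left out, the last holds). Time passes only in rows, so rows that repeat a pose let the fingers close. It gives the time, the measured TCP pose, the force, the opening and the grip force at its end, in the units of the state.
- monitor.get_state(): the state, without advancing time (a new reading comes with each control period).
- cams.get_image(name): name is "side" or "top" or "wrist"; returns the picture (420x560x3 uint8, red, green, blue); there is no depth.
- cams.get_calibration(name): a dict with "mtx" (3x3 intrinsics, pixels), "dist_coeffs" ([k1, k2, p1, p2, k3] as OpenCV has them; the pictures are not rectified), "R" (3x3) and "t" (3): a world point X has camera coordinates R X + t. Camera axes: x right, y down, z forward; pixel columns grow to the right and rows downward; lengths in m; the calibration is good to about 2 mm. A picture is of the moment at which its call begins: read the wrist's pose just before it. get_calibration takes no time and is no camera call; for the wrist camera it gives the pose at the moment of the call.
- workorder.close_job(): hands the job in; it is judged then, once.
The state is a dict: "time": time; "joint_positions": joint angles; "qd": joint speeds; "joint_torque": joint torques, N m; "position": TCP position; "tool_rot": TCP orientation; "ft_force": force on the tool from outside, world axes, zero at the start; "torque": the same for the moment, N m; "grip_width": opening from 0.0 (shut) to 1.0 (fully open); "grip_force": force on a finger pad.
Only numpy, scipy, OpenCV 4.12 (cv2) and the standard library are available. Lean on these libraries where they do the work, as an engineer would, in place of code of your own. Each camera call takes 0.05 s, during which the arm holds its last target. There are 200 camera calls.

TASK

Lift the amber filter paddle up and off its hooks on the rack, pass its blade down through the narrow slot in the lid of the white lamp house without forcing it, and stop when the white line across the blade is level with the top of the lid. Finish while still holding the paddle there by its handle, upright and hanging from the gripper, its crossbar clear of the lid: do not let go or put it down. Leave the green paddle hanging and the other things where they are.

Things in the scene. Friction and masses are not known exactly. Their poses are not given: they have to be found in the camera images.
- amber: Loose filter paddle with black blade, orange glass and orange handle, 70 to 140 g, hanging upright on the rack, axes parallel to the rack's. Origin: centre of the blade's lower edge (25 mm above the table at the start); z up, y along its width, x through its thickness. Blade 50 mm wide (y), 8 mm thick (x), z = 0 to 75 mm. Orange handle 12 mm (x) by 26 mm (y), z = 90 to 140 mm
- amber_tip (a point): centre of the lower edge of the amber paddle's blade (same as its origin)
- amber_line (a point): middle of the white line across the amber paddle's blade, 55 mm above its lower edge, in the blade's mid-plane
- amber_handle (a point): grip point in the amber paddle's handle, 120 mm above the blade's lower edge, 20 mm below the handle's top; pinch it from above across the 12 mm thickness (x)
- amber_bar (a point): middle of the amber paddle's steel crossbar, 83 mm above the blade's lower edge: 8 mm diameter, along y, 14 mm balls on its ends (100 mm over all). It rests in the two hooks and the paddle swings freely on it
- green: Green filter paddle of the same shape and size, hanging on the rack's other hooks, 136 mm beside the amber one, its handle's top 165 mm above the table. Which paddle hangs at which side changes. Must be left hanging
- rack: Fixed rack, dark base plate 140 x 236 x 8 mm (x from -45 to 95 mm), aluminium rail on posts along its back (x = 76 to 90 mm, 108 mm high). Origin on the table under the hooks, y along its width. A pair of hooks at y = +68 and one at -68 mm, pointing to -x. Rack and lamp house may stand left and right or the other way round; nothing stands above the rack
- hooks (a point): middle of the rack between the hook pairs, at the height of the hanging crossbars' axes, 108 mm above the table. The hooks of a pair are 66 mm apart, 6 mm thick: the blade fits up between them. Each is a V notch, tips 119 mm above the table: the paddle lifts straight up out of it, its crossbar clear after 20 mm
- lamp: Fixed lamp house: white box 140 mm (x) by 120 mm (y), 130 mm high, grey cooling fins on its sides, a dark light port on its +x face. Origin on the table under the slot. Hollow: its floor is 118 mm below the lid's top
- slot (a point): centre of the slot's mouth, level with the lid's top, 130 mm above the table, axes as the lamp house's. Slot 52 mm along y, 10 mm along x (2 mm more than the blade each way), mouth widened by a 3 mm chamfer; straight for 16 mm, then a wide cavity. Takes the paddle either way round. A paddle let go drops until its crossbar lies on the lid
- objective: steel microscope objective standing on the table between the rack and the lamp house, 34 mm diameter, 46 mm high; origin under its centre
- oil: small amber bottle of immersion oil, 32 mm diameter, 75 mm high, standing nearer the robot; origin under its centre
- slides: blue slide box 80 x 150 x 32 mm lying beyond the rack and lamp house; origin under its centre
- camera: blue microscope camera head, a 75 mm cube on a short steel ring, 80 mm high, standing at the left side; origin under its centre
Not all that is in view belongs to the job. What is shaped like the amber but purple is not meant.

How it is judged:
On the way, in this order (a step that is already met when the one before it is completed fails the run):
1. the amber paddle, held by the gripper, is lifted off its hooks and clear of the rack (60 mm up) (height (world z) of amber_tip above 0.085 m and contact force between amber and rack below 0.05 N and contact force between the fingers and amber above 1 N), for 0.1 s.
2. its blade is down through the slot to the white line (z of amber_line in the frame of slot between -0.007 and 0.007 m and x of amber_tip in the frame of slot between -0.006 and 0.006 m and y of amber_tip in the frame of slot between -0.006 and 0.006 m and angle between the z axis of amber and the z axis of slot, either way round below 0.1 rad and angle between the x axis of amber and the x axis of slot, either way round below 0.1 rad and contact force between the fingers and amber above 1 N), for 0.2 s.
At the end, for the whole second after the job is handed in: Amber paddle still gripped, at rest, blade in the slot, white line within 7 mm of the lid's top, in line with the slot within 0.1 rad, line and lower edge within 6 mm of its axis, pressing on the lamp house with less than 8 N, off the rack; green paddle within 20 mm of its start (all of step 2 and contact force between amber and lamp below 8 N and contact force between amber and rack below 0.05 N and linear speed of amber below 0.02 m/s and horizontal distance between amber_line and slot below 0.006 m and distance of green from where it was at the start of the episode below 0.02 m); the arm keeps its last pose, push and grip.
It fails at once if the objective, oil bottle, slide box or camera head is moved more than 30 mm or tipped (distance of any of objective, oil, slides, camera from where it was at the start of the episode above 0.03 m or angle between any of objective, oil, slides, camera's own z axis and vertical above 0.5 rad).
It fails at once if the green paddle is taken or knocked from its hooks (moved more than 20 mm) (distance of green from where it was at the start of the episode above 0.02 m).
It fails at once if the amber paddle is forced against the lamp house (over 25 N) (contact force between amber and lamp above 25 N).
It also fails if it takes over 48 s, if anything falls off the work surface, if the arm or the gripper's body presses on something with over 40 N, if the wrist force passes 120 N, or if a joint passes its speed limit or range.

## Working session

There is one attempt and no reset: what is moved stays moved. The work goes in short steps, Python scripts to look and compute and a tool call to move; the robot and the scene stay as the last step left them, time stands still between calls to the robot, and variables do not carry over. Pictures are saved under pics/ and viewed, at most 10 in all, crops included, and the job is handed in when it is done.

Besides the shell and the picture viewer there is one more tool, called after "Request:" by a JSON object that holds its "name" and its "arguments", one argument or row to a line. move_arm: Moves the arm, as the interface text tells. Its arguments: {"type":"object","properties":{"slide":{"type":"array","items":{"type":"array","items":{"type":"number"}}},"roll":{"type":"array","items":{"type":"number"}},"gripper":{"type":"number"},"squeeze":{"type":"number"}},"required":["slide","roll"]}

```bash
mkdir -p pics; python3 - <<'E'
from bench import monitor,cams
import cv2
s=monitor.get_state();print(s)
for n in ["side","top","wrist"]:
    c=cams.get_calibration(n);print(n,c)
    cv2.imwrite(f"pics/{n}0.png",cams.get_image(n)[:,:,::-1])
E
```

```text
{'time': 0.0, 'joint_positions': array([-1.11191583,  0.32182433, -0.07007244,  1.45168005,  0.02261224,
        1.37080554, -0.05690183]), 'qd': array([ 0.00068567,  0.00028478, -0.00036505, -0.00115975, -0.0002125 ,
       -0.0010555 , -0.00055656]), 'joint_torque': array([-7.37457549e-05, -4.91287887e+01, -4.03820481e-01, -3.12530994e+01,
       -6.38653035e-02,  4.40971262e-02,  1.84096075e-04]), 'position': array([0.27948431, 0.58622594, 0.22145803]), 'tool_rot': array([-6.92815448e-01, -3.06392513e+00,  2.99208770e-03]), 'ft_force': array([0.051911  , 0.22850569, 0.62330226]), 'torque': array([ 0.0237985 , -0.01477173, -0.0429504 ]), 'grip_force': 0.0, 'grip_width': 0.998508549249556}
side {'mtx': array([[483.11086193,   0.        , 283.66519769],
       [  0.        , 483.11086193, 201.58765277],
       [  0.        ,   0.        ,   1.        ]]), 'dist_coeffs': array([-0.0243054,  0.       ,  0.       ,  0.       ,  0.       ]), 'R': array([[ 0.78153162, -0.62382104, -0.00745844],
       [-0.41345223, -0.50895184, -0.75500018],
       [ 0.46718902,  0.59314022, -0.65568216]]
[... 274 characters left out ...]
        ,  0.        ,  0.        ]), 'R': array([[-0.0165345 , -0.99982353, -0.00891779],
       [-0.98405905,  0.01785202, -0.17694374],
       [ 0.17707171,  0.00584996, -0.98418057]]), 't': array([0.13275771, 0.5424428 , 1.18460188])}
wrist {'mtx': array([[312.23334397,   0.        , 279.52299599],
       [  0.        , 312.23334397, 212.38608821],
       [  0.        ,   0.        ,   1.        ]]), 'dist_coeffs': array([-0.02713551,  0.        ,  0.        ,  0.        ,  0.        ]), 'R': array([[ 0.43001084,  0.90282258, -0.00143911],
       [ 0.87531562, -0.41651784,  0.24563275],
       [ 0.22116338, -0.10688442, -0.96936189]]), 't': array([-0.6499054 , -0.02913174,  0.38945024])}
```

View pics/top0.png

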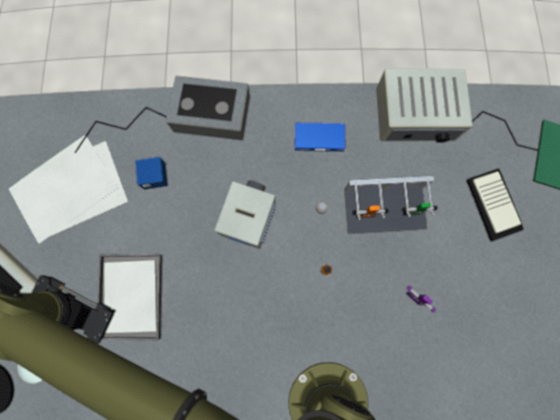

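View pics/side0.png

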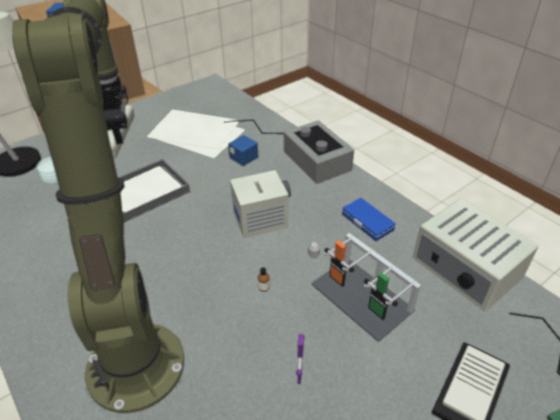

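Top view: amber handle is at about (374,210), green handle at (424,207), the slot at (245,212) and the light port at (257,186). The purple decoy is at (421,299).

```bash
cat > h.py <<'E'
from bench import monitor,cams
import numpy as np,cv2
from scipy.spatial.transform import Rotation as Ro
def ray(c,uv,z):
    p=cv2.undistortPoints(np.array(uv,float).reshape(-1,1,2),c["mtx"],c["dist_coeffs"]).reshape(-1,2)
    d=np.c_[p,np.ones(len(p))]@c["R"]; o=-c["R"].T@c["t"]
    return o+d*((np.array(z)-o[2])/d[:,2])[:,None]
def proj(c,X):
    return cv2.projectPoints(np.array(X,float).reshape(-1,1,3),cv2.Rodrigues(c["R"])[0],c["t"],c["mtx"],c["dist_coeffs"])[0].reshape(-1,2)
def go(x,y,z,yaw_axis=None):
    """shift in tool axes (cm) to reach TCP x,y,z ; roll so that tool y is along yaw_axis (rad, world, mod pi)"""
    s=monitor.get_state();R=Ro.from_rotvec(s["tool_rot"]).as_matrix()
    r=0
    if yaw_axis is not None:
        t=R.T@[np.cos(yaw_axis),np.sin(yaw_axis),0]
        r=np.arctan2(-t[0],t[1]); r=(r+np.pi/2)%np.pi-np.pi/2
    return R.T@(np.array([x,y,z])-s["position"])*100, r, s["joint_positions"].round(3)
E
python3 - <<'E'
from h import *
c=cams.get_calibration("top")
print(ray(c,[[374,210],[424,207],[245,212],[352,183],[433,178],[345,182],[349,234],[428,230],[323,208],[326,270],[236,209],[254,215]],[.165,.165,.13,.108,.108,.008,.008,.008,.046,.07,.13,.13]).round(3))
s=monitor.get_state();print(Ro.from_rotvec(s["tool_rot"]).as_matrix().round(3))
c=cams.get_calibration("wrist"); print((-c["R"].T@c["t"]).round(3))
im=cv2.imread("pics/top0.png")[150:250,200:460]
cv2.imwrite("pics/c0.png",cv2.resize(im,None,fx=3,fy=3,interpolation=cv2.INTER_CUBIC))
E
```

```text
[[ 0.512 -0.119  0.165]
 [ 0.518 -0.25   0.165]
 [ 0.519  0.215  0.13 ]
 [ 0.598 -0.075  0.108]
 [ 0.609 -0.301  0.108]
 [ 0.625 -0.071  0.008]
 [ 0.47  -0.076  0.008]
 [ 0.477 -0.31   0.008]
 [ 0.541  0.001  0.046]
 [ 0.365  0.001  0.07 ]
 [ 0.528  0.239  0.13 ]
 [ 0.511  0.191  0.13 ]]
[[-0.903  0.43  -0.001]
 [ 0.43   0.903 -0.001]
 [-0.    -0.001 -1.   ]]
[0.219 0.616 0.384]
```

View pics/c0.png

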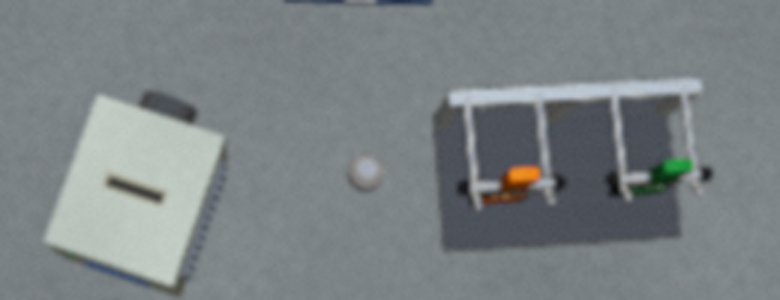

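```bash
python3 - <<'E'
from h import *
print(go(.519,.215,.28,-.34))
E
```

```text
(array([-37.59502641, -23.22981228,  -5.79194192]), np.float64(1.4660561194866553), array([-1.112,  0.322, -0.07 ,  1.451,  0.023,  1.371, -0.057]))
```

Request:
{"name": "move_arm", "arguments": {
  "slide": [
    [0, 0, -3],
    [-3, -2, -5.8],
    [-7, -4.5, -5.8],
    [-11, -7, -5.8],
    [-15, -9.4, -5.8],
    [-19, -11.8, -5.8],
    [-23, -14.2, -5.8],
    [-27, -16.7, -5.8],
    [-31, -19.2, -5.8],
    [-34.5, -21.3, -5.8],
    [-36.8, -22.7, -5.8],
    [-37.6, -23.2, -5.8],
    [-37.6, -23.2, -5.8],
    [-37.6, -23.2, -5.8]
  ],
  "roll": [0.1, 0.22, 0.36, 0.5, 0.64, 0.78, 0.92, 1.06, 1.2, 1.32, 1.42, 1.466, 1.466, 1.466]
}}

```text
time: 1.55
position: [0.5182, 0.2176, 0.2803]
tool_rot: [-2.56, -1.818, 0.0]
ft_force: [-0.8, 0.4, -0.3]
grip_width: 1.007
grip_force: 0.0
```

```bash
python3 - <<'E'
from h import *
s=monitor.get_state();c=cams.get_calibration("wrist");im=cams.get_image("wrist")
print(s["time"],s["position"],s["joint_positions"],np.abs(s["qd"]).max())
cv2.imwrite("pics/w1.png",im[:,:,::-1])
np.savez("w1.npz",im=im,**c)
c0=cams.get_calibration("wrist");print(np.abs(c0["t"]-c["t"]).max())
E
```

```text
1.55 [0.51823053 0.21761087 0.2803128 ] [-0.74654519  0.10927813  0.3310537   1.59624672 -0.03694262  1.44260247
 -0.74840284] 0.01461503555690856
4.8065416858977805e-05
```

View pics/w1.png

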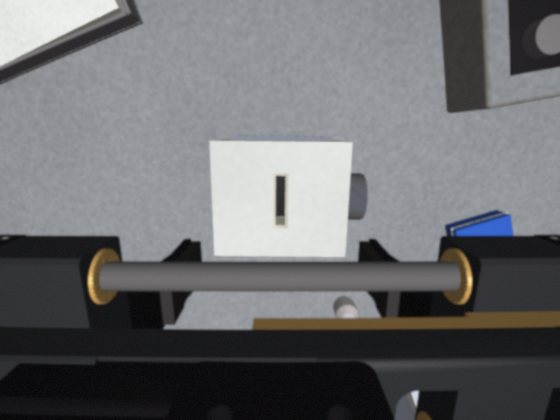

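The wrist view shows the slot upright at (281,200), lid corners near (210,141) to (347,257), and the fingers at x≈180 and 375. I'll measure the slot from this.

```bash
cat > slot.py <<'E'
from h import *
def measure(c,im,box=(255,165,310,240)):
    hsv=cv2.cvtColor(im,cv2.COLOR_RGB2GRAY).astype(int)
    x0,y0,x1,y1=box; g=hsv[y0:y1,x0:x1]
    for th in (90,200):
        m=(g<th).astype(np.uint8); n,l,st,ce=cv2.connectedComponentsWithStats(m)
        k=1+np.argmax(st[1:,4]); v,u=np.nonzero(l==k)
        P=ray(c,np.c_[u+x0,v+y0],np.full(len(u),.13))[:,:2]
        (cx,cy),(w,h),a=cv2.minAreaRect((P*1000).astype(np.float32))
        d=np.linalg.eigh(np.cov(P.T))[1][:,1]
        print(th,"mean",P.mean(0).round(4),"rect",round(cx,1),round(cy,1),round(w,1),round(h,1),a,"long axis",np.arctan2(*d[::-1]),st[k])
    return g
if __name__=="__main__":
    d=np.load("w1.npz"); c={k:d[k] for k in ("mtx","dist_coeffs","R","t")};im=d["im"]
    g=measure(c,im); print(g[35,10:45]); print(g[:,26])
    gr=cv2.cvtColor(im,cv2.COLOR_RGB2GRAY); m=(gr>200).astype(np.uint8);m[262:]=0
    n,l,st,ce=cv2.connectedComponentsWithStats(m); k=l[150,250]
    cn=max(cv2.findContours((l==k).astype(np.uint8),0,2)[0],key=len)
    q=cv2.approxPolyDP(cv2.convexHull(cn),6,True)[:,0]
    P=ray(c,q,np.full(len(q),.13));print(q,P.round(4),P.mean(0))
E
python3 slot.py
```

```text
90 mean [0.5196 0.2231] rect 519.9 222.8 39.4 7.0 70.6617660522461 long axis 1.2338993719552245 [ 22  12   8  39 274]
200 mean [0.5186 0.219 ] rect 518.0 218.7 54.4 12.4 71.06271362304688 long axis 1.237007964089941 [ 19   9  13  53 624]
[227 227 227 227 226 227 225 222 217 199 158  97  58  48  48  46  46  48
  61 104 159 189 205 219 225 227 227 227 228 228 228 228 226 226 224]
[225 225 226 225 226 226 226 222 216 201 170 114  65  53  52  52  51  53
  50  51  51  53  51  50  50  51  48  50  49  48  49  47  48  47  46  46
  48  47  46  48  45  46  45  45  46  45  45  44  45  50  71 104 125 123
 119 119 119 119 125 148 180 200 210 218 224 227 227 228 228 228 228 228
 227 227 227]
[[210 142]
 [351 143]
 [344 255]
 [216 255]] [[0.4726 0.2966 0.13  ]
 [0.6027 0.2503 0.13  ]
 [0.5632 0.1399 0.13  ]
 [0.4337 0.185  0.13  ]] [0.51803328 0.21795889 0.13      ]
```

```bash
python3 - <<'E'
from h import *
print(go(.513,-.14,.28,.049))
E
```

```text
(array([-3.39806266e+01,  1.12933945e+01,  3.82348143e-03]), np.float64(-0.3839998347874338), array([-0.747,  0.109,  0.331,  1.596, -0.037,  1.443, -0.749]))
```

Request:
{"name": "move_arm", "arguments": {
  "slide": [
    [-2, 0.7, 0],
    [-6, 2, 0],
    [-10, 3.3, 0],
    [-14, 4.7, 0],
    [-18, 6, 0],
    [-22, 7.3, 0],
    [-26, 8.7, 0],
    [-30, 10, 0],
    [-32.8, 10.9, 0],
    [-34, 11.3, 0],
    [-34, 11.3, 0],
    [-34, 11.3, 0]
  ],
  "roll": [-0.03, -0.08, -0.13, -0.18, -0.23, -0.28, -0.32, -0.36, -0.38, -0.384, -0.384, -0.384]
}}

```text
time: 2.8
position: [0.5129, -0.1404, 0.2804]
tool_rot: [-2.168, -2.273, -0.001]
ft_force: [0.1, 0.4, -0.2]
grip_width: 1.002
grip_force: 0.0
```

```bash
python3 - <<'E'
from h import *
s=monitor.get_state();c=cams.get_calibration("wrist");im=cams.get_image("wrist")
print(s["time"],s["position"],s["joint_positions"],np.abs(s["qd"]).max())
cv2.imwrite("pics/w2.png",im[:,:,::-1])
np.savez("w2.npz",im=im,**c)
E
```

```text
2.8 [ 0.51287831 -0.14037466  0.28044277] [-0.39937971  0.0367565   0.63990433  1.67442296 -0.02314391  1.43801662
  0.29050306] 0.01197540498363366
```

View pics/w2.png

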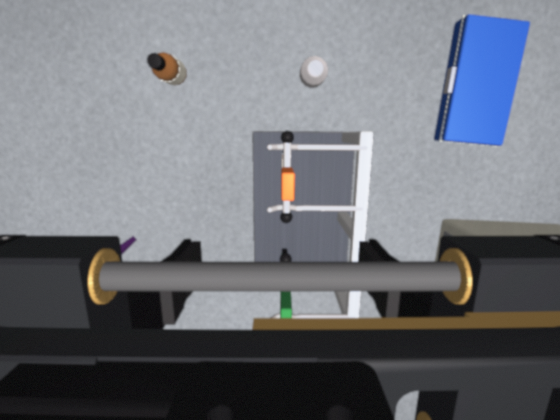

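The orange handle is at (288,183), with crossbar balls at (287,137) and (286,217). The green handle is at (286,300).

```bash
python3 - <<'E'
from h import *
d=np.load("w2.npz"); c={k:d[k] for k in ("mtx","dist_coeffs","R","t")};im=d["im"]
h=cv2.cvtColor(im,cv2.COLOR_RGB2HSV)[150:230,260:320].astype(int)
m=(h[...,0]<15)&(h[...,1]>150)&(h[...,2]>120)
v,u=np.nonzero(m);print(u.min()+260,u.max()+260,v.min()+150,v.max()+150,m.sum())
for r in range(0,80,3):
    x=np.nonzero(m[r])[0]
    if len(x):print(r+150,x.min()+260,x.max()+260,h[r,x,2].mean().round())
P=ray(c,[[288,u_] for u_ in (v.min()+150,v.max()+150)]+[[287,137],[286,217],[360,140],[348,317]],[.165,.165,.108,.108,.108,.108]);print(P.round(4))
# model check: handle box top corners for guess
g=cv2.cvtColor(im,cv2.COLOR_RGB2GRAY)
for b in [(275,128,300,145),(275,208,300,226)]:
    k=g[b[1]:b[3],b[0]:b[2]]<45; vv,uu=np.nonzero(k); q=[uu.mean()+b[0],vv.mean()+b[1]]; print(q,k.sum(),ray(c,[q],[.108]))
E
```

```text
282 293 169 199 135
171 282 292 152.0
174 282 293 242.0
177 282 283 242.0
180 282 293 244.0
183 282 293 244.0
186 282 293 244.0
189 282 293 243.0
192 282 293 242.0
195 282 293 243.0
198 282 293 242.0
[[ 0.5182 -0.1028  0.165 ]
 [ 0.5196 -0.1299  0.165 ]
 [ 0.5172 -0.0757  0.108 ]
 [ 0.5207 -0.1621  0.108 ]
 [ 0.5937 -0.075   0.108 ]
 [ 0.6024 -0.2839  0.108 ]]
[np.float64(286.5820895522388), np.float64(136.4179104477612)] 67 [[ 0.51670021 -0.0751425   0.108     ]]
[np.float64(285.2340425531915), np.float64(217.5531914893617)] 47 [[ 0.51983545 -0.16273778  0.108     ]]
```

```bash
python3 - <<'E'
from h import *
print(go(.5187,-.119,.126,.042))
E
```

```text
(array([ 2.06002274,  0.67954673, 15.44013333]), np.float64(0.0059251793385002305), array([-0.4  ,  0.037,  0.64 ,  1.675, -0.023,  1.438,  0.291]))
```

Request:
{"name": "move_arm", "arguments": {
  "slide": [
    [1, 0.3, 1],
    [2.06, 0.68, 3.5],
    [2.06, 0.68, 6.5],
    [2.06, 0.68, 9.5],
    [2.06, 0.68, 12],
    [2.06, 0.68, 14],
    [2.06, 0.68, 15.2],
    [2.06, 0.68, 15.44],
    [2.06, 0.68, 15.44],
    [2.06, 0.68, 15.44],
    [2.06, 0.68, 15.44]
  ],
  "roll": [0.006, 0.006, 0.006, 0.006, 0.006, 0.006, 0.006, 0.006, 0.006, 0.006, 0.006]
}}

```text
time: 3.95
position: [0.5192, -0.1218, 0.1272]
tool_rot: [2.178, 2.262, 0.002]
ft_force: [-0.3, -1.0, 0.5]
grip_width: 1.0
grip_force: 0.0
```

```bash
python3 - <<'E'
from h import *
s=monitor.get_state();c=cams.get_calibration("wrist");im=cams.get_image("wrist")
print(s["time"],s["position"],s["ft_force"])
h=cv2.cvtColor(im,cv2.COLOR_RGB2HSV).astype(int)
m=(h[...,0]<15)&(h[...,1]>180)&(h[...,2]>120)
v,u=np.nonzero(m);print(u.min(),u.max(),v.min(),v.max())
cv2.imwrite("pics/w3.png",im[:,:,::-1])
E
```

```text
3.95 [ 0.51917188 -0.12182212  0.12722586] [-0.30610363 -0.969303    0.47500488]
268 292 228 259
```

View pics/w3.png

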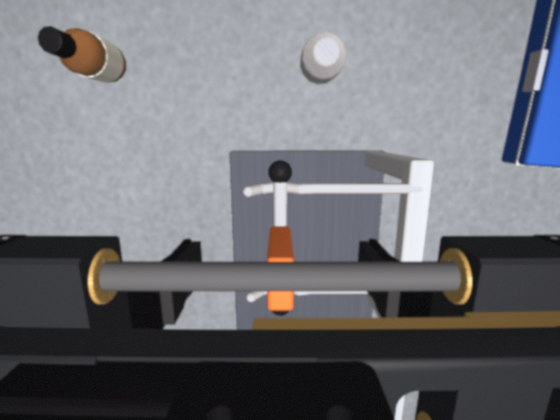

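Handle sits centred between the fingers, spanning columns 268 to 293, so I can close.

Request:
{"name": "move_arm", "arguments": {
  "slide": [
    [0, 0, 0],
    [0, 0, 0],
    [0, 0, 0],
    [0, 0, 0],
    [0, 0, 0],
    [0, 0, 0],
    [0, 0, 0],
    [0, 0, 0],
    [0, 0, 0],
    [0, 0, 0]
  ],
  "roll": [0, 0, 0, 0, 0, 0, 0, 0, 0, 0],
  "gripper": 0,
  "squeeze": 25
}}

```text
time: 5.0
position: [0.5183, -0.1218, 0.1262]
tool_rot: [-2.179, -2.263, -0.0]
ft_force: [-1.2, -0.1, 0.3]
grip_width: 0.174
grip_force: 0.0
```

Request:
{"name": "move_arm", "arguments": {
  "slide": [
    [0, 0, 0],
    [0, 0, 0],
    [0, 0, 0],
    [0, 0, 0]
  ],
  "roll": [0, 0, 0, 0]
}}

```text
time: 5.4
position: [0.5188, -0.1218, 0.1264]
tool_rot: [2.178, 2.263, 0.001]
ft_force: [2.4, 1.0, 0.4]
grip_width: 0.132
grip_force: 25.0
```

Request:
{"name": "move_arm", "arguments": {
  "slide": [
    [0, 0, -0.4],
    [0, 0, -1.2],
    [0, 0, -2.2],
    [0, 0, -3.5],
    [0, 0, -5],
    [0, 0, -7],
    [0, 0, -9],
    [0, 0, -11],
    [0, 0, -13],
    [0, 0, -14.5],
    [0, 0, -15.4],
    [0, 0, -15.4],
    [0, 0, -15.4]
  ],
  "roll": [0, 0, 0, 0, 0, 0, 0, 0, 0, 0, 0, 0, 0]
}}

```text
time: 6.7
position: [0.5181, -0.1217, 0.2797]
tool_rot: [-2.178, -2.263, 0.001]
ft_force: [-0.2, 0.3, -0.8]
grip_width: 0.133
grip_force: 25.0
```

```bash
python3 - <<'E'
from h import *
s=monitor.get_state();c=cams.get_calibration("wrist");im=cams.get_image("wrist")
print(s["time"],s["position"],s["ft_force"],s["grip_force"],s["grip_width"])
cv2.imwrite("pics/w4.png",im[:,:,::-1]); np.savez("w4.npz",im=im,**c)
print(go(.518,.2185,.28,-.338))
E
```

```text
6.7 [ 0.51805343 -0.1217195   0.27967625] [-0.21901527  0.2927767  -0.76599657] 24.965266955059633 0.13270346161952853
(array([33.98750281,  1.31341905, -0.06967258]), np.float64(0.37613920123992717), array([-0.422,  0.039,  0.625,  1.675, -0.023,  1.437,  0.244]))
```

View pics/w4.png

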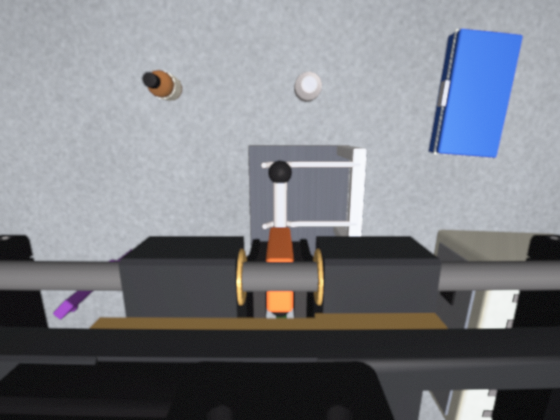

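Paddle is held: ball at (280,172), handle upright, rack empty below it. I'll locate the paddle in the tool frame from the ball, then carry it over.

```bash
python3 - <<'E'
from h import *
d=np.load("w4.npz"); c={k:d[k] for k in ("mtx","dist_coeffs","R","t")};im=d["im"]
s=monitor.get_state();R=Ro.from_rotvec(s["tool_rot"]).as_matrix();p=s["position"]
g=cv2.cvtColor(im,cv2.COLOR_RGB2GRAY)[155:190,262:300]
k=(g<60).astype(np.uint8);v,u=np.nonzero(k);q=[(u.min()+u.max())/2+262,(v.min()+v.max())/2+155];print(q,u.min()+262,u.max()+262,v.min()+155,v.max()+155)
B=ray(c,[q],[p[2]-.018])[0];print("ball tool",R.T@(B-p)*1000)
h=cv2.cvtColor(im,cv2.COLOR_RGB2HSV).astype(int)
m=(h[...,0]<15)&(h[...,1]>180)&(h[...,2]>90);m[:220]=0
for r in (232,240,250,300,306):
  x=np.nonzero(m[r,255:305])[0]+255; print(r,x.min(),x.max(),g.shape)
# finger midline: TCP projection & rods
print(proj(c,[p,p+R[:,2]*-.019,p+R@[.043,0,.018]]))
print(R.round(4))
E
```

```text
[np.float64(279.5), np.float64(171.0)] 269 290 161 181
ball tool [46.63624908 -0.22487549 18.00858769]
232 271 288 (35, 38)
240 270 289 (35, 38)
250 268 291 (35, 38)
300 267 292 (35, 38)
306 267 292 (35, 38)
[[279.90342233 258.47125577]
 [279.9663286  273.23694429]
 [279.88661843 177.27508027]]
[[-3.810e-02  9.993e-01 -1.500e-03]
 [ 9.993e-01  3.810e-02  1.000e-04]
 [ 2.000e-04 -1.500e-03 -1.000e+00]]
```

Request:
{"name": "move_arm", "arguments": {
  "slide": [
    [2, 0.08, 0],
    [5, 0.2, 0],
    [8.5, 0.33, 0],
    [12, 0.46, 0],
    [15.5, 0.6, 0],
    [19, 0.73, 0],
    [22.5, 0.87, 0],
    [26, 1, 0],
    [29, 1.12, 0],
    [31.5, 1.22, 0],
    [33.2, 1.28, 0],
    [34, 1.31, 0],
    [34, 1.31, 0],
    [34, 1.31, 0],
    [34, 1.31, 0]
  ],
  "roll": [0.02, 0.05, 0.09, 0.13, 0.17, 0.21, 0.25, 0.29, 0.32, 0.35, 0.37, 0.376, 0.376, 0.376, 0.376]
}}

```text
time: 8.25
position: [0.5188, 0.2168, 0.2801]
tool_rot: [2.565, 1.813, -0.0]
ft_force: [-0.1, 0.1, -0.7]
grip_width: 0.135
grip_force: 25.0
```

```bash
python3 - <<'E'
from h import *
a=cams.get_image("side")[110:260,190:330,::-1];b=cams.get_image("top")[140:290,175:315,::-1]
cw=cams.get_calibration("wrist")
cv2.imwrite("pics/st5.png",cv2.resize(np.hstack([a,b]),(784,420),interpolation=cv2.INTER_CUBIC))
s=monitor.get_state();print(s["position"],s["time"],Ro.from_rotvec(s["tool_rot"]).as_matrix().round(4))
E
```

```text
[0.51878547 0.2172435  0.28032703] 8.35 [[ 3.332e-01  9.429e-01  3.000e-04]
 [ 9.429e-01 -3.332e-01  0.000e+00]
 [ 1.000e-04  2.000e-04 -1.000e+00]]
```

View pics/st5.png

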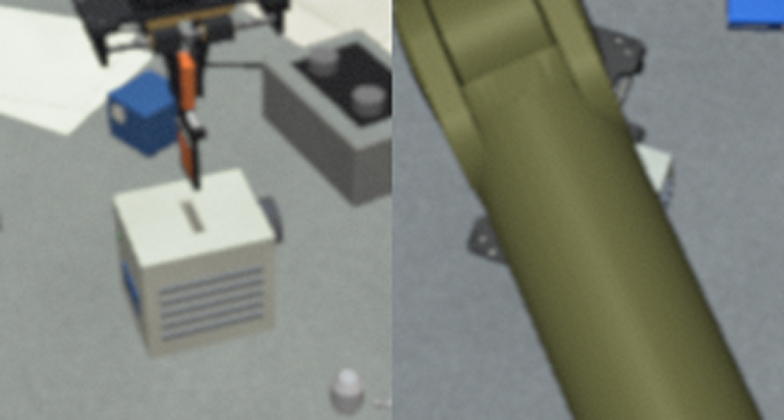

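The side crop shows the blade tip at about (196,185), directly above the slot at (192,215). The top view is blocked by the arm.

```bash
python3 - <<'E'
from h import *
print(go(.5173,.2153,.240,-.338))
E
```

```text
(array([-0.23318331, -0.07624979,  4.03265967]), np.float64(-0.0017133859764930648), array([-0.751,  0.109,  0.336,  1.596, -0.036,  1.442, -0.752]))
```

Request:
{"name": "move_arm", "arguments": {
  "slide": [
    [-0.1, 0, 0.5],
    [-0.23, -0.08, 1.3],
    [-0.23, -0.08, 2.2],
    [-0.23, -0.08, 3.1],
    [-0.23, -0.08, 3.8],
    [-0.23, -0.08, 4.0],
    [-0.23, -0.08, 4.0],
    [-0.23, -0.08, 4.0]
  ],
  "roll": [0, 0, 0, 0, 0, 0, 0, 0]
}}

```text
time: 9.15
position: [0.5172, 0.2167, 0.2405]
tool_rot: [2.563, 1.816, 0.001]
ft_force: [0.3, -0.5, -0.4]
grip_width: 0.137
grip_force: 25.0
```

```bash
python3 - <<'E'
from h import *
print(go(.5173,.2153,.240,-.338))
c=cams.get_calibration("side");im=cams.get_image("side");np.savez("s6.npz",im=im,**c)
s=monitor.get_state();p=s["position"];R=Ro.from_rotvec(s["tool_rot"]).as_matrix();print(p,s["time"],s["ft_force"])
# blade model in tool: centre tool (3.5,-.2), tip z +101.4
def Z(y,x,z): return p+R@(np.array([3.5+y,-.2+x,101.4-z])/1000)
pts=[Z(y,x,0) for y in(-25,25) for x in(-4,4)]+[Z(43,0,83)]+[Z(-43,0,83)]
S=np.array([.5183,.2187,.13]);ex=np.array([.943,-.333,0]);ey=np.array([.333,.943,0])
sl=[S+ey*a/1e3+ex*b/1e3 for a,b in((-26,-5),(-26,5),(26,5),(26,-5))]
lid=[S+ey*a/1e3+ex*b/1e3 for a,b in((-60,-70),(-60,70),(60,70),(60,-70))]
X0,Y0,f=215,130,9
a=cv2.resize(im[130:195,215:300,::-1],None,fx=f,fy=f,interpolation=cv2.INTER_CUBIC)
T=lambda P:((proj(c,P)-[X0,Y0]+.5)*f).round().astype(int)
for q in T(pts):cv2.circle(a,tuple(map(int,q)),3,(0,255,0),-1)
cv2.polylines(a,[T(sl).astype(np.int32)],True,(255,0,255),1);cv2.polylines(a,[T(lid).astype(np.int32)],True,(255,0,0),1)
cv2.imwrite("pics/s6.png",a)
E
```

```text
(array([-0.12510029,  0.05617151,  0.04528746]), np.float64(2.669930712229096e-05), array([-0.749,  0.12 ,  0.334,  1.664, -0.04 ,  1.364, -0.747]))
[0.51726187 0.2167204  0.24062093] 9.2 [ 0.27617704 -0.30134152 -1.13056404]
```

View pics/s6.png

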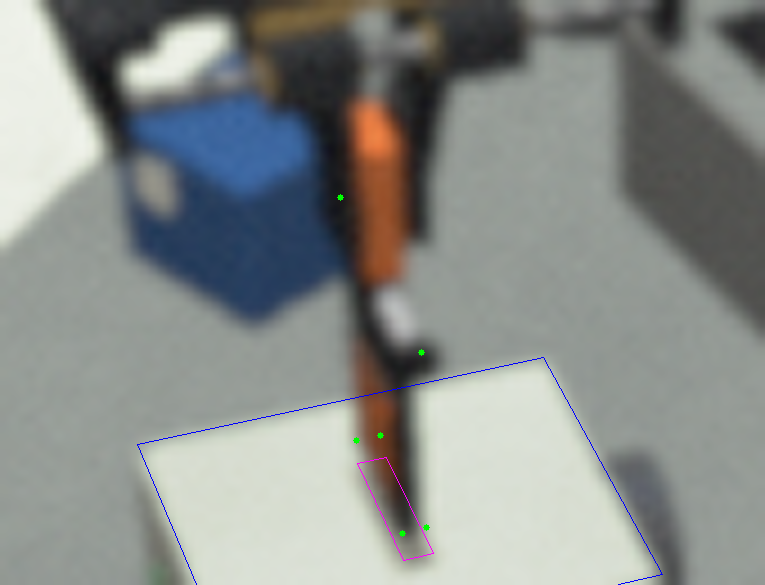

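Model overlay agrees with the side view: lid outline matches, and the near ball is predicted at (421,352) and seen near (427,357). Next is a small lateral correction, then a slow descent with force checks.

Request:
{"name": "move_arm", "arguments": {
  "slide": [
    [-0.1, 0.05, 0],
    [-0.13, 0.05, 0],
    [-0.13, 0.05, 0],
    [-0.13, 0.05, 0]
  ],
  "roll": [0, 0, 0, 0]
}}

```text
time: 9.6
position: [0.5171, 0.2152, 0.2403]
tool_rot: [-2.563, -1.816, -0.0]
ft_force: [-0.4, 0.0, -1.2]
grip_width: 0.134
grip_force: 25.0
```

```bash
python3 - <<'E'
from h import *
for i in range(3):
    print(monitor.get_state()["position"],go(.5173,.2153,.240,-.338)[:2]); cams.get_image("side")
E
```

```text
[0.51705115 0.21520591 0.24030788] (array([0.01711936, 0.02035371, 0.03079577]), np.float64(2.114648136575248e-05))
[0.51705256 0.21519423 0.24025015] (array([0.01817734, 0.01983528, 0.02502064]), np.float64(6.756452570533256e-05))
[0.51705008 0.21519418 0.24023048] (array([0.01826649, 0.02006741, 0.02305256]), np.float64(3.3572665927072975e-05))
```

Request:
{"name": "move_arm", "arguments": {
  "slide": [
    [0.02, 0.02, 0.2],
    [0.02, 0.02, 0.4],
    [0.02, 0.02, 0.6],
    [0.02, 0.02, 0.75],
    [0.02, 0.02, 0.9],
    [0.02, 0.02, 1.0],
    [0.02, 0.02, 1.1],
    [0.02, 0.02, 1.1]
  ],
  "roll": [0, 0, 0, 0, 0, 0, 0, 0]
}}

```text
time: 10.55
position: [0.5172, 0.2153, 0.229]
tool_rot: [-2.563, -1.816, 0.0]
ft_force: [0.5, -0.2, -1.1]
grip_width: 0.135
grip_force: 25.0
```

Request:
{"name": "move_arm", "arguments": {
  "slide": [
    [0, 0, 0.1],
    [0, 0, 0.2],
    [0, 0, 0.3],
    [0, 0, 0.3]
  ],
  "roll": [0, 0, 0, 0]
}}

```text
time: 10.95
position: [0.5172, 0.2153, 0.226]
tool_rot: [-2.563, -1.816, 0.0]
ft_force: [0.0, 0.9, -1.1]
grip_width: 0.134
grip_force: 25.0
```

Request:
{"name": "move_arm", "arguments": {
  "slide": [
    [0, 0, 0.1],
    [0, 0, 0.2],
    [0, 0, 0.3],
    [0, 0, 0.4],
    [0, 0, 0.4]
  ],
  "roll": [0, 0, 0, 0, 0]
}}

```text
time: 11.45
position: [0.5172, 0.2152, 0.222]
tool_rot: [-2.563, -1.816, 0.0]
ft_force: [-0.1, 0.3, -1.0]
grip_width: 0.134
grip_force: 25.0
```

Request:
{"name": "move_arm", "arguments": {
  "slide": [
    [0, 0, 0.2],
    [0, 0, 0.4],
    [0, 0, 0.6],
    [0, 0, 0.8],
    [0, 0, 1.0],
    [0, 0, 1.2],
    [0, 0, 1.4],
    [0, 0, 1.4]
  ],
  "roll": [0, 0, 0, 0, 0, 0, 0, 0]
}}

```text
time: 12.25
position: [0.5171, 0.2152, 0.2078]
tool_rot: [-2.563, -1.816, 0.001]
ft_force: [0.4, -0.6, -0.5]
grip_width: 0.138
grip_force: 25.0
```

Request:
{"name": "move_arm", "arguments": {
  "slide": [
    [0, 0, 0.3],
    [0, 0, 0.6],
    [0, 0, 0.9],
    [0, 0, 1.2],
    [0, 0, 1.5],
    [0, 0, 1.8],
    [0, 0, 2.1],
    [0, 0, 2.4],
    [0, 0, 2.7],
    [0, 0, 2.9],
    [0, 0, 3.05],
    [0, 0, 3.14],
    [0, 0, 3.14],
    [0, 0, 3.14],
    [0, 0, 3.14],
    [0, 0, 3.14]
  ],
  "roll": [0, 0, 0, 0, 0, 0, 0, 0, 0, 0, 0, 0, 0, 0, 0, 0]
}}

```text
time: 13.85
position: [0.5174, 0.2153, 0.1769]
tool_rot: [2.563, 1.816, 0.0]
ft_force: [-0.1, 0.9, -0.9]
grip_width: 0.136
grip_force: 25.0
```

```bash
python3 - <<'E'
from h import *
im=cams.get_image("side")
s=monitor.get_state();print(s["position"],s["time"],s["ft_force"],np.abs(s["qd"]).max())
cv2.imwrite("pics/s7.png",cv2.resize(im[140:215,215:300,::-1],None,fx=8,fy=8,interpolation=cv2.INTER_CUBIC))
E
```

```text
[0.51734202 0.21530313 0.17687819] 13.9 [ 0.33854639 -0.15569137 -1.64571967] 0.0012656029197167862
```

View pics/s7.png

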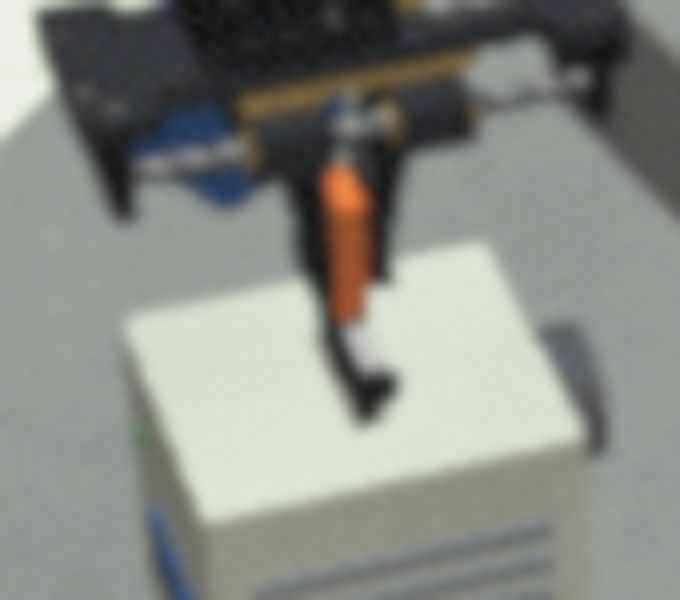

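The blade is in the slot at (370,410) with the crossbar clear of the lid. The line works out about 0.5 mm above the lid top and contact force is negligible, so I'll hand in.

```bash
python3 -c "
from bench import workorder
print(workorder.close_job())"
```

```text
the job is handed in; nothing more can be done
None
```

The amber paddle is held upright in the slot, its white line by my measurement about 0.5 mm above the lid top with almost no contact force; I handed the job in at about 13.9 s, and no verdict came back.

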